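# Roll the polishing barrel up onto its tumbler and start it

## Robot

A 6-joint arm with a two-finger parallel gripper is mounted at the origin on the work surface. World frame = base frame: x ahead of the robot, y to its left, z up, the work surface at z = 0. Lengths are in m, angles in rad, forces in N, time in s.
With the tool pointing down it reaches from about 0.375 to 0.9 m from the base axis. Payload 3.1 kg.
Tool frame: the origin (TCP) lies at the very end of the fingers, on their centre line; the grasp point (between the pads) lies 19 mm behind it (manip.hold_point_z is the distance from the TCP to the grasp point, in m); y points along the fingers, z is the direction in which the jaws open and shut, and the axes are right-handed (so a half turn about y gives the same grasp; the last joint's range is limited). The gripper opens to 85 mm and grips with 20 to 120 N. Pads are 22 mm wide; open, the fingers measure 114 mm over their backs; the gripper's body (76 mm by 85 mm) begins 54 mm behind the grasp point. The pads swing forward as they close: fully open they stand 13 mm farther back than shut.
Start: joints at [1.032, 0.527, 1.433, -0, 1.181, -0.178], TCP at [0.221, 0.585, 0.231] pointing down, gripper open.
Joint ranges: [-3.08, 3.08], [-0.75, 2.2], [0.22, 2.44], [-1.43, 4.57], [0, 2.65], [-2.85, 2.85]. Speed limits (rad/s): [2.79, 2.79, 3.14, 3.14, 3.14, 3.14].

## Interface

Orientations are given as a unit quaternion [x, y, z, w].
In Python, from station import manip, eyes, workorder gives the robot as it stands. The module is installed in compiled form; this text tells all that it offers.
- The arm moves only by the shell command python3 -m jog 'ROWS' [OPENING] [FORCE]. ROWS is JSON, a list of rows, each a list of 2 entries, a list of its own where there are three numbers: the shift along the tool's x, y, z in cm, then the turn about the tool's y in rad. A call has 1 to 20 rows; each row is the pose to reach, as a shift and turn from the pose commanded when the call began, along the tool's axes at that moment; what a row does not reach only later rows make up. A row lasts 1/12 s, in which the tool goes at most 41.7 mm and 7.16 degrees, less where a joint would pass 70% of its speed; a pose out of reach is approached as far as the arm can. A call with a gripper value outside its range is refused whole. OPENING is the finger opening in cm, from 0 to 8.54, set as the call begins (- or left out, the last holds). The fingers move at their own pace and stop on an object; FORCE is the grip in N (left out, the last holds). Time passes only in rows, so rows that repeat a pose let the fingers close. It gives the time, the measured TCP pose, the force and the opening at its end, in the units of the state.
- manip.sense(): the state, without advancing time (a new reading comes with each control period).
- eyes.snapshot(name): name is "scene" or "top"; returns a dict with "frame" (480x640x3 uint8, red, green, blue), "vfov" (degrees; the focal length in pixels is half the picture's height over the tangent of half this angle, whatever the lens; pixels are square), "cx", "cy" (the principal point, pixels), "rvec" (rotation vector, rad) and "tvec" (3), from world to camera coordinates, as OpenCV has them. Camera axes: x right, y down, z forward; pixel columns grow to the right and rows downward; lengths in m; the calibration is good to about 2 mm. A picture is of the moment at which its call begins. There is no depth.
- workorder.sign_off(): hands the job in, once; it reports no verdict.
The state is a dict: "t": time; "q": joint angles; "qd": joint speeds; "tau": joint torques, N m; "tcp_pos": TCP position; "tool_rot": TCP orientation; "force": force on the tool from outside, world axes, zero at the start; "ft_torque": the same for the moment, N m; "finger_gap": opening from 0.0 (shut) to 1.0 (fully open).
Only numpy, scipy, OpenCV 4.12 (cv2) and the standard library are available. Lean on these libraries where they do the work, as an engineer would, in place of code of your own. Each camera call takes 0.05 s, during which the arm holds its last target. There are 200 camera calls.

## Task

With the fingertips, push the orange polishing barrel slowly up the tumbler's ramp until it settles on the two grey rollers at the yellow stop, never letting it run back down onto the black rubber bar and never lifting it. Only when it sits there, press the green start button fully down and let go. Leave the other things on the bench where they stand.

Things in the scene. Friction and masses are not known exactly. Their poses are not given: they have to be found in the camera images.
- tumbler: Blue tumbling machine fixed to the bench, 400 long x 140 wide. Origin: on the bench under mid-length. x = uphill along it (level, roughly to the robot's left), y = across, z = up. In order along x (mm): rubber bar -190 to -180, 22 high; flat landing -180 to -90, 12 high; ramp -90 to 60, rising to 37; two rollers; yellow stop; motor housing 132 to 210, 66 high, with the button.
- ramp: Sloping aluminium surface of the tumbler (rises 9.5 deg), 152 long x 98 wide. Origin: on the surface, in its middle (tumbler x -15, height 24.5 mm). x = up the slope, y = across, z = square to the surface. Side rails 98 mm apart stand 14 mm above landing and ramp.
- seat (a point): Where the barrel's centre lies when it sits on both grey rollers: tumbler x 88 mm, height 67 mm. The rollers do not turn; radius 11, axes across the machine, 16 mm before and behind the seat, tops 38 mm above the bench, so the dip is 3 mm deep and the barrel stays by itself. The yellow stop plate (top 78 mm high) then stands 2 mm beyond the barrel.
- barrel: Orange closed barrel of smooth hard plastic with a black band and a grey-studded lid at one end; cylinder of diameter 64, length 90, 0.3 to 0.55 kg. It starts lying across the landing, between the rails, clear of the rubber bar by 20 mm or more, and rolls freely; left alone on the ramp it rolls back. Origin: its centre. y = its axis (across the machine); x and z turn with it as it rolls.
- start_top (a point): Centre of the top of the green round start button (diameter 36) on top of the motor housing; it is pressed straight down.
- start (a joint): Travel of the start button: 0 = up, 0.006 m = fully down; sprung, about 5 N to push it fully down, it comes up by itself.
- jar: Glass jar with yellow cap, diameter 54, 65 high, loose, standing beside the machine; leave alone. Origin: centre of its underside.
- ringstand: Wooden ring cone on a round foot of diameter 60, 75 high, loose, standing; leave alone. Origin: centre of its underside.
- shotbin: Small open red bin 70 x 70 x 35, loose; leave alone. Origin: centre of its underside.
- cup: White cup, diameter 60, 60 high, loose, standing; leave alone. Origin: centre of its underside.
- bangle: Brass bangle lying flat, diameter 68, 12 high, loose; leave alone. Origin: centre of its underside.
- driver: Red-handled screwdriver lying on the bench, 150 long, loose; leave alone. x = its length, towards the blade.
- giftbox: Closed blue cloth-covered box 60 x 60 x 35, loose; leave alone. Origin: centre of its underside.
There are look-alikes about, which are no part of the job. What is meant by the barrel is not pink, and is the larger of those in its own colour.

How it is judged:
On the way, in this order (a step that is already met when the one before it is completed fails the run):
1. the barrel is pushed onto the slope by hand (x of barrel in the frame of tumbler between -0.06 and 0.05 m and contact force between barrel and the fingers above 0.1 N), for 0.02 s.
2. the barrel sits on both rollers at the stop (x of barrel in the frame of tumbler between 0.084 and 0.092 m and z of barrel in the frame of tumbler between 0.0635 and 0.0695 m and angle between the y axis of barrel and the y axis of tumbler, either way round below 0.1 rad and linear speed of barrel below 0.05 m/s), for 0.3 s.
3. the start button is pressed fully down (value of joint start above 0.0045 m), for 0.05 s.
At the end, for the whole second after the job is handed in: The barrel rests on both rollers at the stop (centre within 4 mm along the machine and 3 mm in height of its seat, its axis within 0.1 rad of the rollers), at rest, and the start button has been pressed (at least 4.5 of its 6 mm) after that and is up again (x of barrel in the frame of tumbler between 0.084 and 0.092 m and z of barrel in the frame of tumbler between 0.0635 and 0.0695 m and angle between the y axis of barrel and the y axis of tumbler, either way round below 0.1 rad and linear speed of barrel below 0.02 m/s and value of joint start below 0.002 m); the robot touches nothing.
It fails at once if the barrel rolls back onto the rubber bar (centre within 26 mm of the bar's face) (x of barrel in the frame of tumbler below -0.154 m).
It fails at once if the barrel runs free or is knocked (faster than 0.35 m/s) (linear speed of barrel above 0.35 m/s).
It fails at once if the barrel is lifted (about 10 mm off landing, ramp or rollers) ((x of barrel in the frame of tumbler below -0.09 m and z of barrel in the frame of tumbler above 0.054 m) or (x of barrel in the frame of tumbler above -0.09 m and z of barrel in the frame of ramp above 0.042 m) or z of barrel in the frame of tumbler above 0.08 m).
It fails at once if the start button is pressed before the barrel sits on the rollers (value of joint start above 0.003 m and not (x of barrel in the frame of tumbler between 0.084 and 0.092 m and z of barrel in the frame of tumbler between 0.0635 and 0.0695 m and angle between the y axis of barrel and the y axis of tumbler, either way round below 0.1 rad)).
It fails at once if one of the other things is moved (20 mm) or tipped over (distance of any of jar, ringstand, shotbin, cup, bangle, driver, giftbox from where it was at the start of the episode above 0.02 m or angle between any of jar, ringstand, shotbin, cup, bangle, giftbox's own z axis and vertical above 0.4 rad).
It also fails if it takes over 48 s, if anything falls off the work surface, if the arm or the gripper's body presses on something with over 40 N, if the wrist force passes 120 N, or if a joint passes its speed limit or range.

## Working session

There is one attempt and no reset: what is moved stays moved. The work goes in short steps, Python scripts to look and compute and a shell command to move; the robot and the scene stay as the last step left them, time stands still between calls to the robot, and variables do not carry over. Pictures are saved under pics/ and viewed, about 8 in all and at most 12, crops included, and the job is handed in when it is done.

```bash
mkdir -p pics; ls; cat > h.py <<'E'
import numpy as np,cv2
from station import manip,eyes,workorder
def snap(n,f=None):
    s=eyes.snapshot(n)
    if f: cv2.imwrite('pics/'+f,s['frame'][:,:,::-1])
    return s
def cam(s):
    R=cv2.Rodrigues(np.array(s['rvec'],float))[0];t=np.array(s['tvec'],float).ravel()
    return R,t,240/np.tan(np.radians(s['vfov']/2))
def ray(s,u,v):
    R,t,f=cam(s); d=R.T@np.array([(u-s['cx'])/f,(v-s['cy'])/f,1.]); return -R.T@t,d
def plane(s,u,v,z):
    o,d=ray(s,u,v); return o+d*(z-o[2])/d[2]
def proj(s,p):
    R,t,f=cam(s); c=R@np.array(p,float)+t; return f*c[0]/c[2]+s['cx'],f*c[1]/c[2]+s['cy']
E
python3 - <<'E'
from h import *
np.set_printoptions(precision=4,suppress=True)
st=manip.sense();print(st)
for n in('scene','top'):
    s=snap(n,n+'1.png');R,t,f=cam(s);print(n,f,s['cx'],s['cy'],-R.T@t)
E
```

```text
pics
{'t': 0.0, 'q': array([ 1.0315,  0.5284,  1.4339, -0.    ,  1.1814, -0.1785]), 'qd': array([ 0.0009,  0.0005, -0.0011, -0.0006, -0.0009, -0.0013]), 'tau': array([  0.0026, -44.234 , -17.8033,  -0.0001,   0.0082,   0.    ]), 'tcp_pos': array([0.2202, 0.5842, 0.2304]), 'tool_rot': array([ 0.6963, -0.1271,  0.1266, -0.6949]), 'force': array([ 0.3719,  0.5003, -0.2256]), 'ft_torque': array([-0.0357,  0.0296, -0.0565]), 'finger_gap': 0.998320504872953}
scene 454.72246445340613 316.9778384270667 239.77555040858232 [0.9031 0.6    0.7195]
top 540.1260544063939 320.4949087494441 237.49068549063153 [ 0.3302 -0.0007  1.2057]
```

View pics/scene1.png

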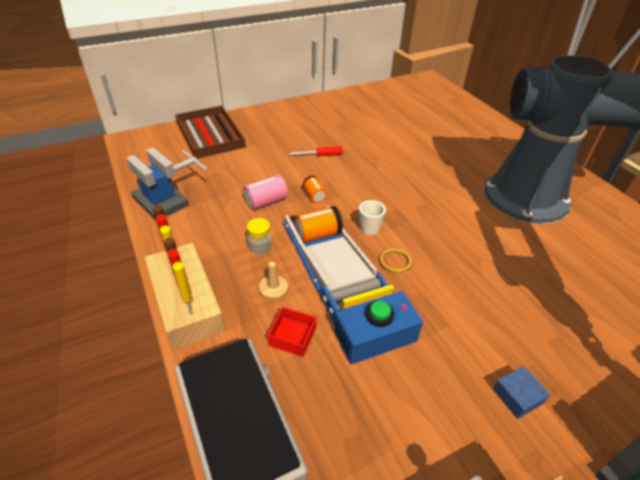

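View pics/top1.png

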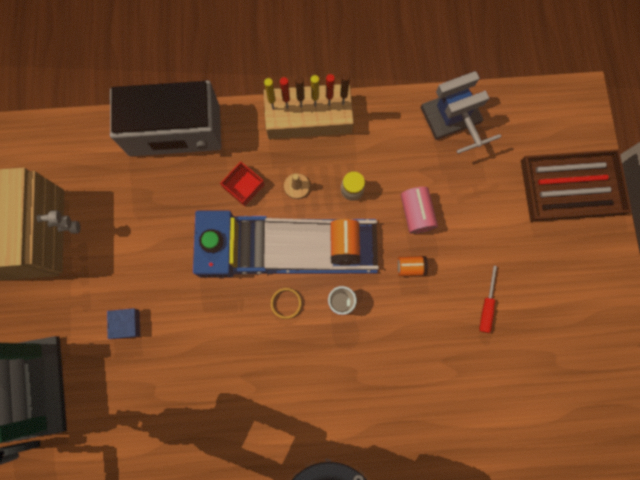

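Scene view: orange barrel at (317,225) on the landing, green button at (380,312). Top view: orange candidates are the large one at (345,241) and a small one at (412,266); the pink one is at (419,209). The large orange one on the machine, at (345,241), fits "not pink, larger in its own colour". I'll confirm it in a crop and measure.

```bash
cat > m.py <<'E'
from h import *
np.set_printoptions(precision=4,suppress=True)
def mask(s,lo,hi,box=None):
    h=cv2.cvtColor(s['frame'],cv2.COLOR_RGB2HSV); m=cv2.inRange(h,lo,hi)
    if box: k=np.zeros_like(m);x0,y0,x1,y1=box;k[y0:y1,x0:x1]=255;m&=k
    return m
def big(m):
    c=max(cv2.findContours(m,0,2)[0],key=cv2.contourArea);return c
def cen(c):
    M=cv2.moments(c);return M['m10']/M['m00'],M['m01']/M['m00']
def tri(s1,p1,s2,p2):
    o1,d1=ray(s1,*p1);o2,d2=ray(s2,*p2)
    a=np.linalg.lstsq(np.c_[d1,-d2],o2-o1,rcond=None)[0];A=o1+d1*a[0];B=o2+d2*a[1];return (A+B)/2,np.linalg.norm(A-B)
E
python3 - <<'E'
from m import *
a=snap('scene');b=snap('top')
g=[cen(big(mask(s,(45,90,60),(85,255,255),bx))) for s,bx in((a,(340,280,430,345)),(b,(190,215,235,275)))]
print('button',g,tri(a,g[0],b,g[1]))
o=[big(mask(s,(5,170,150),(18,255,255),bx)) for s,bx in((a,(285,200,350,250)),(b,(320,210,365,275)))]
for s,c in zip((a,b),o):print('barrel',cv2.boundingRect(c),cen(c),cv2.minAreaRect(c))
print(tri(a,cen(o[0]),b,cen(o[1])))
m=mask(b,(100,100,40),(125,255,255),(185,195,390,290)); 
r=cv2.minAreaRect(np.concatenate([c for c in cv2.findContours(m,0,2)[0] if cv2.contourArea(c)>30]));print('blue all',r)
h=m.copy();h[:,231:]=0;r=cv2.minAreaRect(big(h));print('housing',r);
for p in cv2.boxPoints(r):print(p,plane(b,*p,.066))
y=big(mask(b,(22,120,120),(33,255,255),(222,210,245,275)));r=cv2.minAreaRect(y);print('yellow',r,plane(b,*r[0],.078))
for p in cv2.boxPoints(r):print(p,plane(b,*p,.078))
A=cv2.resize(a['frame'][170:370,230:450],None,fx=3,fy=3,interpolation=2)[:600,:]
B=cv2.resize(b['frame'][190:310,185:445],None,fx=3,fy=3,interpolation=2)
cv2.imwrite('pics/c3.png',B[:,:,::-1])
E
```

```text
button [(380.0289855072464, 310.2353823088456), (209.37276785714286, 239.23214285714286)] (array([0.5787, 0.2112, 0.0812]), np.float64(0.003178529434279867))
barrel (285, 200, 65, 41) (318.3153642568603, 215.27023262292798) ((317.0, 220.0), (40.0, 64.0), 90.0)
barrel (320, 210, 36, 45) (340.8699494949495, 230.98063973063972) ((337.5, 232.0), (44.0, 35.0), 90.0)
(array([ 0.5712, -0.0655,  0.0831]), np.float64(0.007106737924286034))
blue all ((228.5, 242.0), (60.0, 69.0), 90.0)
housing ((211.46298217773438, 241.9993133544922), (34.068241119384766, 60.600730895996094), 1.0609116554260254)
[193.8708 271.9791] [0.5122 0.2503 0.066 ]
[194.9928 211.3887] [0.645  0.2442 0.066 ]
[229.0552 212.0195] [0.6381 0.1705 0.066 ]
[227.9332 272.6099] [0.5055 0.1783 0.066 ]
yellow ((231.69677734375, 240.50595092773438), (4.4525017738342285, 45.07021713256836), 1.7357045412063599) [0.5719 0.1656 0.078 ]
[228.789  262.9633] [0.524  0.1737 0.078 ]
[230.1541 217.9138] [0.6216 0.1668 0.078 ]
[234.6046 218.0486] [0.6206 0.1573 0.078 ]
[233.2394 263.0981] [0.523  0.1644 0.078 ]
```

View pics/c3.png

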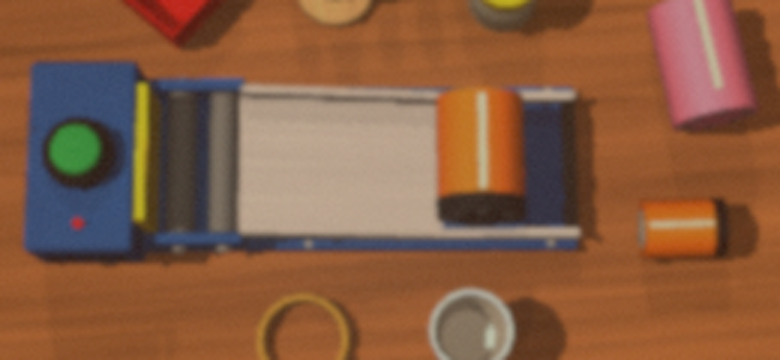

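The crop confirms it: the large orange barrel lies across the landing at crop (481,155), i.e. px (345,241). The small orange one is at crop (683,228) and the pink one at (700,65), both off the machine.

```bash
cat > fr.py <<'E'
from m import *
def frame():
    return np.load('T.npy',allow_pickle=True)
def rel(p,O,u):
    v=np.array([-u[1],u[0]]);d=np.array(p)[:2]-O;return d@u,d@v
E
python3 - <<'E'
from m import *
from scipy.spatial.transform import Rotation as Ro
b=snap('top');a=snap('scene')
P=[plane(b,377.3,244.7,.026),plane(b,265,243.7,.051),plane(b,231.7,240.5,.078)]
print('axis pts',P)
for i,j in((0,1),(0,2)):
    d=P[j]-P[i];print(np.degrees(np.arctan2(d[0],d[1])),np.linalg.norm(d[:2]))
m=mask(b,(4,130,90),(20,255,255),(322,212,368,262));
for z in(.044,):
    print('barrel',plane(b,345.3,241,z), plane(b,331,241,z),plane(b,360,241,z))
R=Ro.from_quat(manip.sense()['tool_rot']).as_matrix();print('tool axes cols\n',R)
# button top check
print('btn',plane(b,209.4,239.2,.078), proj(a,plane(b,209.4,239.2,.078)))
# bar end
print('bar end',plane(b,377,245,.022))
E
```

```text
axis pts [array([ 0.5494, -0.1493,  0.026 ]), array([0.5652, 0.0976, 0.051 ]), array([0.5719, 0.1656, 0.078 ])]
3.6588011694755136 0.24742783204489258
4.087989975989999 0.3157088866850122
barrel [ 0.5595 -0.0778  0.044 ] [ 0.5618 -0.0465  0.044 ] [ 0.5571 -0.11    0.044 ]
tool axes cols
 [[ 0.9356 -0.0004  0.3531]
 [-0.3531 -0.0007  0.9356]
 [-0.0001 -1.     -0.0008]]
btn [0.5782 0.2128 0.078 ] (np.float64(381.3848407307579), np.float64(312.1808639456442))
bar end [ 0.5495 -0.1491  0.022 ]
```

```bash
python3 -m jog '[[[3,0,-3],0.06],[[6,0,-6],0.13],[[9,0,-9],0.2],[[12,0,-12],0.27],[[15,0,-15],0.34],[[18,0,-18],0.41],[[21,0,-21],0.48],[[24,0,-24],0.55],[[27,0,-27],0.62],[[30,0,-30],0.7],[[33,0,-33],0.77],[[36,0,-36],0.84],[[39,0,-39],0.9],[[42,0,-42],0.97],[[45,0,-45],1.04],[[48,0,-48],1.1],[[51,0,-50.5],1.17],[[54,0,-53],1.23],[[56.7,0,-55.6],1.279],[[56.7,0,-55.6],1.279]]' 5 20
python3 - <<'E'
from m import *
from scipy.spatial.transform import Rotation as Ro
s=manip.sense();print(s['t'],s['tcp_pos'],s['q'],s['finger_gap'],s['force']);print(Ro.from_quat(s['tool_rot']).as_matrix())
E
```

```text
t: 1.97
tcp_pos: [0.5592, -0.1433, 0.2318]
tool_rot: [0.48, -0.516, 0.522, -0.481]
force: [0.0, 0.1, 0.4]
finger_gap: 0.588
1.9667 [ 0.5592 -0.1433  0.2318] [-0.4431  0.4595  1.56   -0.0025  1.1138 -0.3664] 0.5882019978451556 [0.0352 0.1283 0.4253]
[[-0.0756  0.0065  0.9971]
 [-0.9971 -0.0055 -0.0755]
 [ 0.005  -1.      0.0069]]
```

```bash
python3 -m jog '[[[0,2,0],0],[[0,5,0],0],[[0,8,0],0],[[0,11,0],0],[[0,14,0],0],[[0,16,0],0],[[0,17,0],0],[[0,17,0],0],[[0,17,0],0]]'
python3 - <<'E'
from m import *
b=snap('top');a=snap('scene');A=cv2.resize(a['frame'][160:310,240:440],None,fx=3,fy=3,interpolation=2);B=cv2.resize(b['frame'][190:310,300:420],None,fx=3,fy=3,interpolation=2)
c=np.zeros((450,960,3),np.uint8);c[:,:600]=A;c[:360,600:]=B;cv2.imwrite('pics/d4.png',cv2.resize(c,(800,375))[:,:,::-1])
E
```

```text
t: 2.72
tcp_pos: [0.5551, -0.1356, 0.0615]
tool_rot: [0.482, -0.517, 0.517, -0.483]
force: [0.1, -0.2, 1.2]
finger_gap: 0.587
```

View pics/d4.png

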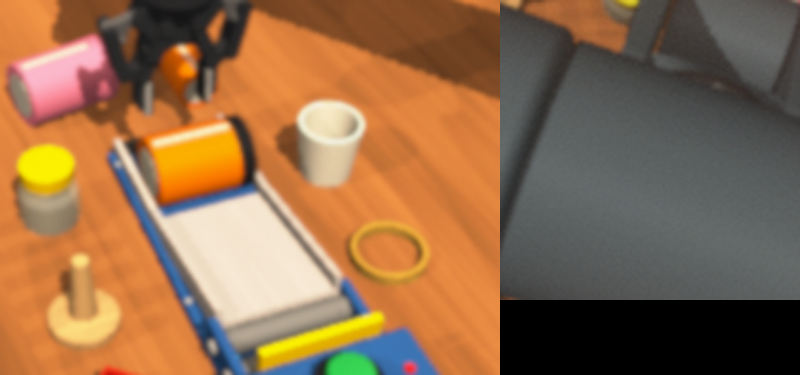

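Crop shows the two fingers just downhill of the barrel, clear of it and of the small orange barrel behind. Now I lower and push slowly.

```bash
python3 -m jog '[[[0,1.5,0],0],[[0,3,0],0],[[0,3,0],0],[[-0.3,3,0],0],[[-0.6,3,0],0],[[-0.9,3,0],0],[[-1.2,3,0],0],[[-1.5,3,0],0],[[-1.8,3,0],0],[[-2.1,3,0],0],[[-2.4,3,0],0],[[-2.7,3,0],0],[[-3,3,0],0],[[-3.3,3,0],0],[[-3.6,3,0],0],[[-3.9,3,0],0],[[-4.2,2.95,0],0],[[-4.5,2.9,0],0],[[-4.8,2.85,0],0],[[-5.1,2.8,0],0]]'
python3 - <<'E'
from m import *
a=snap('scene');A=cv2.resize(a['frame'][160:310,240:440],None,fx=3,fy=3,interpolation=2);cv2.imwrite('pics/e5.png',A[:,:,::-1])
E
```

```text
t: 4.48
tcp_pos: [0.5589, -0.0851, 0.0337]
tool_rot: [0.482, -0.516, 0.517, -0.483]
force: [-0.2, -4.2, 2.1]
finger_gap: 0.585
```

View pics/e5.png

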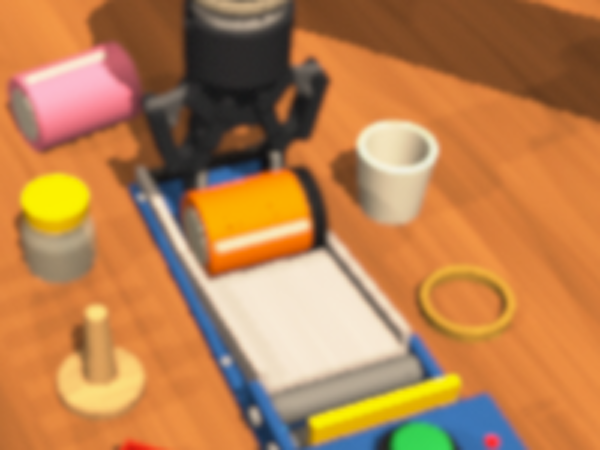

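Barrel is square between the rails at the ramp foot (255,220), held by the fingers. Continuing.

```bash
python3 -m jog '[[[-0.4,-0.07,0],0],[[-0.8,-0.13,0],0],[[-1.2,-0.2,0],0],[[-1.6,-0.27,0],0],[[-2,-0.33,0],0],[[-2.4,-0.4,0],0],[[-2.8,-0.47,0],0],[[-3.2,-0.53,0],0],[[-3.6,-0.6,0],0],[[-4,-0.67,0],0],[[-4.4,-0.73,0],0],[[-4.8,-0.8,0],0],[[-5.2,-0.87,0],0],[[-5.6,-0.93,0],0],[[-6,-1,0],0],[[-6.4,-1.07,0],0],[[-6.8,-1.13,0],0],[[-7.2,-1.2,0],0],[[-7.6,-1.27,0],0],[[-8,-1.33,0],0]]'
python3 - <<'E'
from m import *
a=snap('scene');A=cv2.resize(a['frame'][170:350,240:440],None,fx=3,fy=3,interpolation=2);cv2.imwrite('pics/f6.png',A[:,:,::-1])
E
```

```text
t: 6.2
tcp_pos: [0.5638, -0.0045, 0.0467]
tool_rot: [-0.483, 0.517, -0.517, 0.482]
force: [0.5, -3.4, 2.2]
finger_gap: 0.589
```

View pics/f6.png

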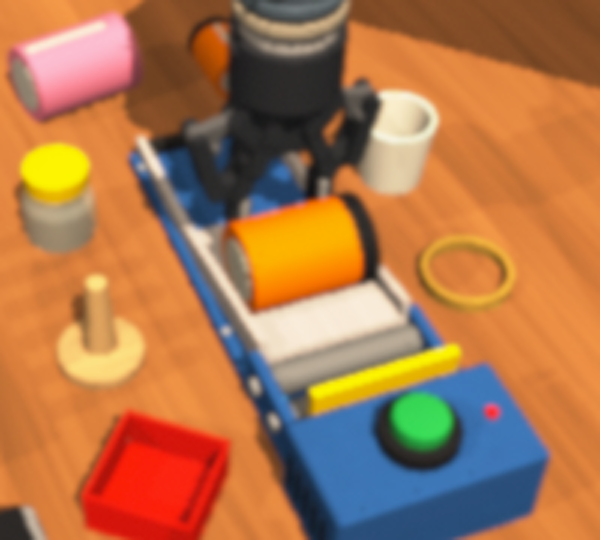

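Barrel is square mid-ramp at (300,255). Continuing to the roller crest, slower at the end.

```bash
python3 -m jog '[[[-0.4,-0.07,0],0],[[-0.8,-0.13,0],0],[[-1.2,-0.2,0],0],[[-1.6,-0.27,0],0],[[-2,-0.33,0],0],[[-2.4,-0.4,0],0],[[-2.8,-0.47,0],0],[[-3.2,-0.53,0],0],[[-3.6,-0.6,0],0],[[-4,-0.67,0],0],[[-4.4,-0.73,0],0],[[-4.8,-0.8,0],0],[[-5.2,-0.87,0],0],[[-5.5,-0.9,0],0],[[-5.8,-0.95,0],0],[[-6,-1,0],0],[[-6.2,-1,0],0],[[-6.4,-1,0],0],[[-6.6,-1,0],0],[[-6.8,-1,0],0]]'
python3 -m jog '[[[-0.2,0,0],0],[[-0.4,0,0],0],[[-0.6,0,0],0],[[-0.7,0,0],0],[[-0.8,0,0],0],[[-0.9,0,0],0],[[-1,0,0],0],[[-1.1,0,0],0],[[-1.1,0,0],0],[[-1.1,0,0],0],[[-1.1,0,0],0],[[-1.1,0,0],0]]'
python3 - <<'E'
from m import *
a=snap('scene');A=cv2.resize(a['frame'][200:370,280:450],None,fx=3.5,fy=3.5,interpolation=2);cv2.imwrite('pics/g7.png',A[:,:,::-1])
E
```

```text
t: 7.92
tcp_pos: [0.5688, 0.0627, 0.0568]
tool_rot: [0.482, -0.517, 0.517, -0.482]
force: [-0.2, -2.3, 1.8]
finger_gap: 0.584
t: 8.92
tcp_pos: [0.5693, 0.0738, 0.0566]
tool_rot: [-0.482, 0.517, -0.517, 0.482]
force: [-0.6, -0.2, 0.2]
finger_gap: 0.582
```

View pics/g7.png

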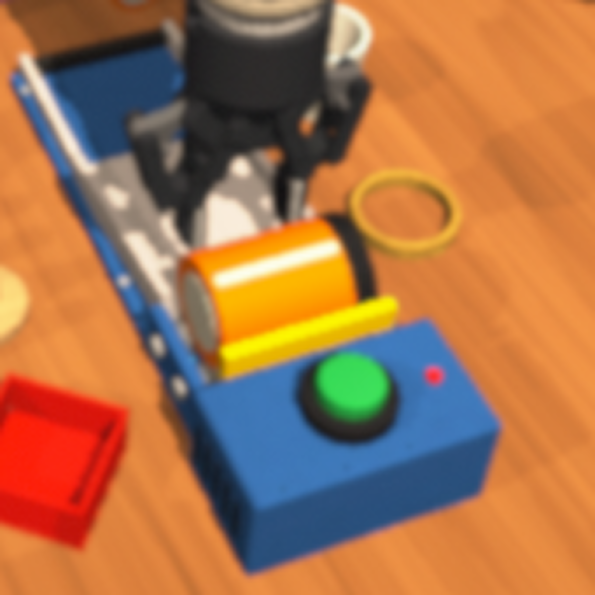

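Force dropped to zero and the barrel lies at (275,285) against the yellow stop's side, apparently in the dip. Backing off, rising, and checking with both cameras.

```bash
python3 -m jog '[[[0.3,0,0],0],[[0.8,0,0],0],[[1.5,0,0],0],[[2.5,0,0],0],[[3,-1,0],0],[[3,-3,0],0],[[3,-6,0],0],[[3,-9,0],0],[[3,-12,0],0],[[3,-14,0],0],[[3,-14,0],0]]'
python3 -m jog '[[[-2,0,0],0],[[-5,0,0],0],[[-8,0,0],0],[[-11,0,0],0],[[-14,0,0],0],[[-16,0,0],0],[[-17,0,0],0],[[-17,0,0],0],[[-17,0,0],0]]' 0
python3 - <<'E'
from m import *
a=snap('scene','s8.png');b=snap('top')
O=np.array([.5627,.0402,0]);u=np.array([.07,.9975,0]);v=np.array([-.9975,.07,0])
# barrel silhouette in scene: predicted corner tangents for seat
p=O+.088*u+[0,0,.067]
for L in(-.045,.045):print('predicted axis end px',proj(a,p+L*v),proj(b,p+L*v))
A=cv2.resize(a['frame'][200:370,280:450],None,fx=3.5,fy=3.5,interpolation=2)
B=cv2.resize(b['frame'][190:290,185:305],None,fx=1.65,fy=1.65,interpolation=2)
c=np.zeros((595,800,3),np.uint8);c[:,:595]=A[:,:595];c[:B.shape[0],595:595+B.shape[1]]=B;cv2.imwrite('pics/h8.png',c[:,:,::-1])
E
```

```text
t: 9.88
tcp_pos: [0.5704, 0.043, 0.2023]
tool_rot: [0.48, -0.514, 0.52, -0.485]
force: [1.3, -1.0, -0.3]
finger_gap: 0.582
t: 10.63
tcp_pos: [0.5786, 0.2129, 0.1962]
tool_rot: [0.483, -0.517, 0.517, -0.482]
force: [0.2, 0.3, 0.4]
finger_gap: -0.003
predicted axis end px (np.float64(339.90182079559395), np.float64(287.7590035239242)) (np.float64(250.5144108295682), np.float64(221.24757638508294))
predicted axis end px (np.float64(382.65360440731786), np.float64(275.1653958429337)) (np.float64(249.6242191738828), np.float64(262.31234038276193))
```

View pics/h8.png

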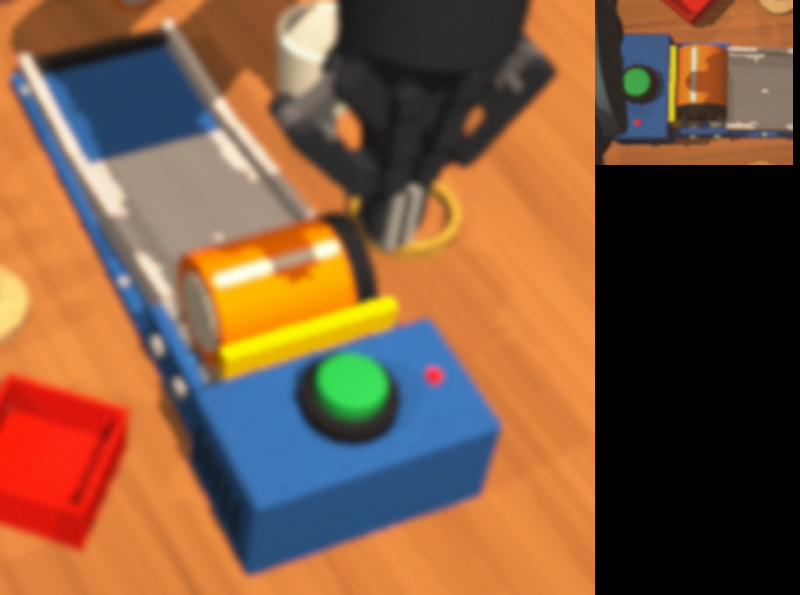

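Barrel is square on the rollers and stayed put unheld: its top-view centre is column ≈250.1, against 249.6–250.5 predicted for the seat. The closed fingers are over the button, so I descend and press.

```bash
python3 -m jog '[[[0,2,0],0],[[0,5,0],0],[[0,8,0],0],[[0,10,0],0],[[0,10.5,0],0],[[0,10.7,0],0],[[0,10.7,0],0],[[0,10.7,0],0]]'
python3 -m jog '[[[0,0.2,0],0],[[0,0.4,0],0],[[0,0.6,0],0],[[0,0.8,0],0],[[0,0.8,0],0],[[0,0.8,0],0]]'
```

```text
t: 11.4
tcp_pos: [0.5803, 0.2132, 0.0911]
tool_rot: [0.481, -0.517, 0.518, -0.483]
force: [0.8, 0.2, 0.5]
finger_gap: -0.001
t: 11.9
tcp_pos: [0.5803, 0.2137, 0.0824]
tool_rot: [0.482, -0.516, 0.518, -0.483]
force: [1.9, -0.1, 5.5]
finger_gap: -0.001
```

```bash
python3 -m jog '[[[0,0.1,0],0],[[0,0.2,0],0],[[0,0.2,0],0]]'
python3 -m jog '[[[0,0.1,0],0],[[0,0.2,0],0],[[0,0.2,0],0]]'
```

```text
t: 12.15
tcp_pos: [0.5803, 0.2137, 0.0819]
tool_rot: [0.482, -0.516, 0.518, -0.483]
force: [-0.1, -0.3, 14.0]
finger_gap: -0.0
t: 12.4
tcp_pos: [0.5804, 0.2138, 0.0817]
tool_rot: [0.481, -0.516, 0.518, -0.484]
force: [-2.1, -0.9, 23.3]
finger_gap: 0.002
```

```bash
cat > k.py <<'E'
from m import *
import sys
a=snap('scene');b=snap('top')
ca=big(mask(a,(45,90,60),(85,255,255),(340,280,430,345)));print('scene green',cv2.boundingRect(ca),cv2.contourArea(ca))
cv2.imwrite('pics/'+sys.argv[1],cv2.resize(a['frame'][250:350,310:450],None,fx=4,fy=4,interpolation=2)[:,:,::-1])
E
python3 k.py p1.png
python3 -m jog '[[[0,-0.3,0],0],[[0,-0.8,0],0],[[0,-1.5,0],0],[[0,-3,0],0],[[0,-6,0],0],[[0,-9,0],0],[[0,-10,0],0],[[0,-10,0],0],[[0,-10,0],0]]'
python3 k.py p2.png
python3 - <<'E'
import cv2,numpy as np
c=np.hstack([cv2.imread('pics/p1.png'),cv2.imread('pics/p2.png')]);cv2.imwrite('pics/p12.png',cv2.resize(c,(800,286)))
E
```

```text
scene green (369, 306, 23, 15) 134.5
t: 13.25
tcp_pos: [0.5779, 0.2135, 0.177]
tool_rot: [-0.483, 0.517, -0.517, 0.482]
force: [-0.5, -0.7, -0.4]
finger_gap: -0.001
scene green (369, 301, 23, 20) 334.5
```

View pics/p12.png

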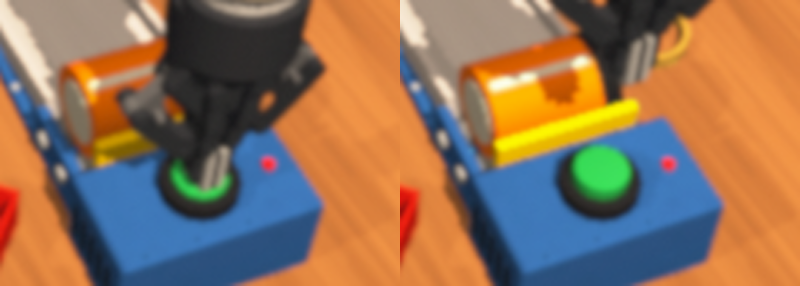

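Left crop: fingers hold the green button sunk into its collar at (205,185), with a hard stop at 23 N. Right crop: the button is up again at (600,170), and the barrel is unchanged at the stop (535,95). Handing in.

```bash
python3 -c "
from station import workorder,manip
print(manip.sense()['force']);print(workorder.sign_off())"
```

```text
[-0.08097287  0.48448743  0.03225334]
the job is handed in; nothing more can be done
None
```

I pushed the orange barrel up the ramp with two spread fingertips at about 40–50 mm/s until it dropped into the dip between the rollers. I then backed off, pressed the green button down to a hard stop at about 23 N, and released it. The job was handed in at about 13.4 s of the 48 s allowed; sign-off gives no verdict.

- **Barrel:** unheld, its top-view centre was at column ≈250.1, against 249.6–250.5 predicted for the seat. It lay square to the rollers, and it looked unchanged after the press. I judged its height only by eye.
- **Button:** the pictures show it sunk into its collar while pressed and up again afterwards. I did not measure the exact travel.
- **Robot and other things:** the tool is clear of everything, with about 0 N on it. The loose things near the machine looked unmoved in the pictures I viewed. I did not measure any of them, and did not look at the screwdriver or gift box again after the first pictures.
- **Disagreement:** locating the button top from the two cameras gave 81 mm, but the press bottomed out at 82 mm, so the first figure was a few mm low. No other check failed.

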